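# Wipe the casting slab clear with the scraper block

### The job

Clear the casting slab for the next pour: take the scraper block from its brick and wipe all five loose scraps of cured resin along the slab and off its end into the scrap tub, touching the scraps only with the scraper, because they are sharp and still tacky. Leave the curing mould, the cup and the jug where they stand. Then set the scraper upright on its brick again, without dropping it, and let go.

Things in the scene. Friction and masses are not known exactly. Their poses are not given: they have to be found in the camera images.
- slab: Casting slab: bare aluminium plate 320 (its x) x 400 (its y) x 20 thick on a dark steel frame with four levelling feet; fixed. No rim on any side: what is pushed past an edge falls. Origin on the bench under the plate's centre, z up; the plate's top is 90 above the origin and its underside 70. Its x points away from the robot and its y to the robot's left, give or take 0.2 rad; the start differs in position and yaw. Sizes in mm.
- tub: Scrap tub: open dark grey plastic box 340 (its x) x 160 (its y) x 55 high over all, walls and floor 4 thick, fixed to the bench. It stands with its long side along one end of the slab (the slab's +y or -y end, drawn at random), its near wall tucked 5 to 20 in under the slab's edge and its rim 35 below the slab's top, so that what is wiped over that end falls into it. Its axes are parallel to the slab's. Origin: centre of its underside. Sizes in mm.
- brick: Red-brown building brick 215 (its x) x 102 (its y) x 65 high, lying fixed on the bench off the slab's other end, within 0.1 rad of the slab's yaw: the place of the scraper. Origin: centre of its underside; its top is 65 above it. Sizes in mm.
- scraper_grip (a point): Scraper block, 140 (its x) x 50 (its y) x 78 high, 0.24 to 0.39 kg, loose, standing on the brick with its long side along the brick's. Black plastic block 140 x 50 x 24 with sharp vertical long faces below; on it a wooden rib 16 wide and a wooden grip bar 110 (x) x 28 (y) x 28 high. This point is the centre of the grip bar, 64 above the scraper's flat underside and 14 below its top; z up. Grip it across y (28 wide). Sizes in mm.
- scraper_base (a point): Centre of the scraper's flat underside (same axes), 64 below the grip point. Sizes in mm.
- mould_mid (a point): Mould still curing on the slab: strapped pink silicone block between two white boards, 71 (its x) x 136 (its y) x 63 high, 0.9 kg, loose, standing along the slab's far (+x) edge; no part of it comes nearer to the robot than slab x = +70. Point at the middle of the block, 31 above the plate. Sizes in mm.
- cup: Empty whitish measuring cup 90 across and 100 high, loose on the bench past the slab's right end. Origin: centre of its underside. A bystander. Sizes in mm.
- jug_mid (a point): White plastic resin jug with handle, 85 x 130 x 233 high, 1 kg, loose on the bench past the slab's left end. Point on its middle line, 80 above the bench. A bystander. Sizes in mm.
- chip0_mid (a point): Cured resin scrap, amber: a broken sprue bar 63 x 16 (round button 26 across at one end) x 14 thick (mm), 20 to 40 g, lying loose and flat on the slab in its near half (slab x -110 to +15, slab y -115 to +115), any yaw. Point half-way up its thickness, near its middle.
- chip1_mid (a point): Cured resin scrap, amber: a squarish slab about 58 x 44 x 12 thick (mm), 20 to 40 g, lying loose and flat on the slab in its near half (slab x -110 to +15, slab y -115 to +115), any yaw. Point half-way up its thickness, near its middle.
- chip2_mid (a point): Cured resin scrap, amber: a round puck 60 across x 12 thick (mm), 20 to 40 g, lying loose and flat on the slab in its near half (slab x -110 to +15, slab y -115 to +115), any yaw. Point half-way up its thickness, near its middle.
- chip3_mid (a point): Cured resin scrap, amber: an L-shaped runner 60 x 46 over all x 14 thick (mm), 20 to 40 g, lying loose and flat on the slab in its near half (slab x -110 to +15, slab y -115 to +115), any yaw. Point half-way up its thickness, near its middle.
- chip4_mid (a point): Cured resin scrap, amber: an irregular sliver about 60 x 42 x 12 thick (mm), 20 to 40 g, lying loose and flat on the slab in its near half (slab x -110 to +15, slab y -115 to +115), any yaw. Point half-way up its thickness, near its middle.

How it is judged (in metres and radians):
On the way, in this order (a step that is already met when the one before it is completed fails the run):
1. the scraper is set to the slab behind or beside the scraps (its underside less than 9 mm above the plate) (x of scraper_base in the frame of slab between -0.17 and 0.17 m and y of scraper_base in the frame of slab between -0.22 and 0.22 m and z of scraper_base in the frame of slab between 0.08 and 0.099 m), for 0.1 s.
2. all five scraps lie in the tub (x of chip0_mid in the frame of tub between -0.166 and 0.166 m and y of chip0_mid in the frame of tub between -0.076 and 0.076 m and z of chip0_mid in the frame of tub between 0 and 0.055 m and x of chip1_mid in the frame of tub between -0.166 and 0.166 m and y of chip1_mid in the frame of tub between -0.076 and 0.076 m and z of chip1_mid in the frame of tub between 0 and 0.055 m and x of chip2_mid in the frame of tub between -0.166 and 0.166 m and y of chip2_mid in the frame of tub between -0.076 and 0.076 m and z of chip2_mid in the frame of tub between 0 and 0.055 m and x of chip3_mid in the frame of tub between -0.166 and 0.166 m and y of chip3_mid in the frame of tub between -0.076 and 0.076 m and z of chip3_mid in the frame of tub between 0 and 0.055 m and x of chip4_mid in the frame of tub between -0.166 and 0.166 m and y of chip4_mid in the frame of tub between -0.076 and 0.076 m and z of chip4_mid in the frame of tub between 0 and 0.055 m), for 0.2 s.
At the end, for the whole second after the job is handed in: The middle of each of the five scraps is inside the tub's walls and below its rim, at rest; the scraper stands upright (within 0.1 rad) on the brick, its underside on the brick's top within 5 mm, its centre no more than 70 mm along and 40 mm across from the brick's centre, released and at rest (all of step 2 and x of scraper_base in the frame of brick between -0.07 and 0.07 m and y of scraper_base in the frame of brick between -0.04 and 0.04 m and z of scraper_base in the frame of brick between 0.06 and 0.07 m and angle between scraper_base's own z axis and vertical below 0.1 rad and linear speed of scraper below 0.02 m/s and linear speed of each of chip0, chip1, chip2, chip3, chip4 below 0.03 m/s); the robot touches nothing.
It fails at once if the robot touches a scrap (more than 1 N) (contact force between any of the arm, the fingers and chip0 above 1 N or contact force between any of the arm, the fingers and chip1 above 1 N or contact force between any of the arm, the fingers and chip2 above 1 N or contact force between any of the arm, the fingers and chip3 above 1 N or contact force between any of the arm, the fingers and chip4 above 1 N).
It fails at once if the scraper is dropped or thrown (moves faster than 0.6 m/s out of the fingers, a fall of about 18 mm) (contact force between the fingers and scraper below 0.05 N and linear speed of scraper above 0.6 m/s).
It fails at once if the curing mould is shifted more than 10 mm or tipped more than 0.15 rad (distance of mould_mid from where it was at the start of the episode above 0.01 m or angle between mould_mid's own z axis and vertical above 0.15 rad).
It fails at once if the cup or the jug is shifted more than 20 mm (distance of any of cup, jug_mid from where it was at the start of the episode above 0.02 m).
It also fails if it takes over 61 s, if anything falls off the work surface, if the arm or the gripper's body presses on something with over 40 N, if the wrist force passes 120 N, or if a joint passes its speed limit or range.

### The arm

A 6-joint arm with a two-finger parallel gripper is mounted at the origin on the work surface. World frame = base frame: x ahead of the robot, y to its left, z up, the work surface at z = 0. Lengths are in m, angles in degrees, forces in N, time in s.
With the tool pointing down it reaches from about 0.3 to 0.75 m from the base axis. Payload 8.5 kg.
Tool frame: the origin (TCP) lies at the very end of the fingers, on their centre line; the grasp point (between the pads) lies env.pinch_z behind it (env.pinch_z is the distance from the TCP to the grasp point, in m); z points along the fingers, y is the line along which they close (so a half turn about z gives the same grasp; the last joint's range is limited). The gripper opens to 85 mm and grips with 20 to 120 N. Pads are 22 mm wide; open, the fingers measure 114 mm over their backs; the gripper's body (76 mm by 85 mm) begins 54 mm behind the grasp point. The pads swing forward as they close: fully open they stand 13 mm farther back than shut.
Start: joints at [-12.336, 21.807, 74.336, -0, 83.858, -12.336], TCP at [0.55, 0, 0.231] pointing down, gripper open.
Joint ranges: [-178.18, 178.18], [-50.72, 133.34], [12.68, 142.11], [-81.47, 261.47], [9.98, 163.14], [-165.26, 165.26]. Speed limits (degrees/s): [136.94, 136.94, 180, 180, 180, 180].

### API

Orientations are given as a 3x3 rotation matrix whose columns are the frame's x, y, z axes.
In Python, from rig import telemetry, get_image, env gives the robot as it stands. The module is installed in compiled form; this text tells all that it offers.
- The arm moves only by the tool apply_moves, never from a script. Its argument "series" is a list of rows, each a list of 7 numbers: the shift along the tool's x, y, z in mm, then the turn, a rotation vector about the tool's x, y, z in degrees, then the opening, from 0 (shut) to 1 (fully open). A call has 1 to 12 rows; each row shifts and turns the commanded pose from where the row before left it, along the tool's axes as they then stand; what a row does not reach is not made up. A row lasts 1/8 s, in which the tool goes at most 62.5 mm and 10.7 degrees, less where a joint would pass 70% of its speed; a pose out of reach is approached as far as the arm can. A call with a gripper value outside its range is refused whole. The fingers move at their own pace and stop on an object; "grip_force" is the grip in N (left out, the last holds). Time passes only in rows, so rows that do not move let the fingers close. It gives the time, the measured TCP pose, the force, the opening and the grip force at its end, in the units of the state.
- telemetry.observe(): the state, without advancing time (a new reading comes with each control period).
- get_image(name): name is "scene" or "side" or "wrist"; returns a dict with "frame" (480x640x3 uint8, red, green, blue), "z_map" (480x640 float32, m along the optical axis (not along the pixel's ray), 0 where there is no reading), "vertical_fov" (degrees; the focal length in pixels is half the picture's height over the tangent of half this angle, whatever the lens; pixels are square), "cx", "cy" (the principal point, pixels), "eye" and "attitude" of the camera in the world; the wrist camera has in their place "mount" (4x4, takes a point from camera to tool coordinates, whose origin is the TCP and whose axes are the flange's). Camera axes: x right, y up, looking along -z (the intrinsics and any distortion apply to the point x, -y, -z); pixel columns grow to the right and rows downward; lengths in m; the calibration is good to about 2 mm. A picture is of the moment at which its call begins: read the wrist's pose just before it.
- env.close_job(): hands the job in; it is judged then, once.
The state is a dict: "time_s": time; "q": joint angles; "qvel": joint speeds; "joint_efforts": joint torques, N m; "position": TCP position; "tool_rot": TCP orientation; "ft_force": force on the tool from outside, world axes, zero at the start; "wrist_torque": the same for the moment, N m; "grip_width": finger opening in m; "gripper_force": force on a finger pad.
Only numpy, scipy, OpenCV 4.12 (cv2) and the standard library are available. Lean on these libraries where they do the work, as an engineer would, in place of code of your own. Each camera call takes 0.05 s, during which the arm holds its last target. There are 200 camera calls.

## Working session

There is one attempt and no reset: what is moved stays moved. The work goes in short steps, Python scripts to look and compute and a tool call to move; the robot and the scene stay as the last step left them, time stands still between calls to the robot, and variables do not carry over. Pictures are saved under pics/ and viewed, at most 10 in all, crops included, and the job is handed in when it is done.

Besides the shell and the picture viewer there is one more tool, called after "Call:" as name(argument=value, ...), one argument or row to a line, values as JSON. apply_moves: Moves the arm, as the interface text tells. Its arguments: {"type":"object","properties":{"series":{"type":"array"},"grip_force":{"type":"number"}},"required":["series"]}

```bash
mkdir -p pics; cat > h.py <<'E'
import numpy as np, cv2
from rig import telemetry, get_image, env
def cam(name):
    s=telemetry.observe(); im=get_image(name)
    f=240/np.tan(np.radians(im["vertical_fov"])/2)
    if "mount" in im:
        T=np.eye(4);T[:3,:3]=np.array(s["tool_rot"]).reshape(3,3);T[:3,3]=s["position"];M=T@np.array(im["mount"]);R,e=M[:3,:3],M[:3,3]
    else: R,e=np.array(im["attitude"]).reshape(3,3),np.array(im["eye"])
    im.update(f=f,R=R,e=e); return im
def pts(im):
    z=im["z_map"];v,u=np.mgrid[:480,:640]
    c=np.stack([(u-im["cx"])/im["f"]*z,-(v-im["cy"])/im["f"]*z,-z],-1)
    P=c@im["R"].T+im["e"]; P[z==0]=np.nan; return P
def ray(im,uv,h):
    uv=np.atleast_2d(uv).astype(float)
    d=np.c_[(uv[:,0]-im["cx"])/im["f"],-(uv[:,1]-im["cy"])/im["f"],-np.ones(len(uv))]@im["R"].T
    return im["e"]+d*((h-im["e"][2])/d[:,2])[:,None]
def save(im,n): cv2.imwrite("pics/"+n+".png",im["frame"][...,::-1])
E
python3 - <<'E'
from h import *
print(env.pinch_z,{k:v for k,v in telemetry.observe().items() if k in("time_s","position","tool_rot","grip_width")})
for n in("scene","side","wrist"):
    im=cam(n);save(im,n);np.savez("d_"+n,**im);print(n,{k:v for k,v in im.items() if k not in("frame","z_map")})
E
```

```text
0.0187 {'time_s': 0.0, 'position': array([5.49693330e-01, 5.83696899e-05, 2.30692769e-01]), 'tool_rot': array([[ 4.69926516e-05,  9.99998890e-01, -1.48948478e-03],
       [ 9.99999938e-01, -4.64723362e-05,  3.49358413e-04],
       [ 3.49288805e-04, -1.48950111e-03, -9.99998830e-01]]), 'grip_width': 0.08530130379354138}
scene {'vertical_fov': 54.134036375176386, 'cx': 315.9977529158549, 'cy': 236.21761866834922, 'eye': array([ 1.08896297, -0.56956603,  1.38466796]), 'attitude': array([[ 0.74269227, -0.56427127,  0.36056362],
       [ 0.669594  ,  0.63160125, -0.39079885],
       [-0.00721587,  0.53167452,  0.84691802]]), 'f': np.float64(469.6676068799823), 'R': array([[ 0.74269227, -0.56427127,  0.36056362],
       [ 0.669594  ,  0.63160125, -0.39079885],
       [-0.00721587,  0.53167452,  0.84691802]]), 'e': array([ 1.08896297, -0.56956603,  1.38466796])}
side {'vertical_fov': 45.95409488909739, 'cx': 321.9694992482082, 'cy': 234.4368469871961, 'eye': array([-0.16990815, -1.05446981,  0.90218427]), 'attitude': array([[ 0.83126969,  0.2806424 , -0.47982345],
       [-0.55573149,  0.43
[... 330 characters left out ...]
ov': 63.062548602684345, 'cx': 329.3255065524958, 'cy': 239.68316386036742, 'mount': array([[-1.51182234e-03,  9.59067406e-01,  2.83173843e-01,
         7.13456590e-02],
       [ 9.99997958e-01,  1.82976398e-03, -8.58298699e-04,
         6.46335090e-04],
       [-1.34130760e-03,  2.83171967e-01, -9.59068213e-01,
        -1.42357737e-01],
       [ 0.00000000e+00,  0.00000000e+00,  0.00000000e+00,
         1.00000000e+00]]), 'f': np.float64(391.16498132195034), 'R': array([[ 9.99998882e-01,  1.45155716e-03,  3.58468207e-04],
       [-1.49367010e-03,  9.59145139e-01,  2.82910535e-01],
       [ 6.68377754e-05, -2.82910755e-01,  9.59146235e-01]]), 'e': array([0.55055691, 0.07136625, 0.37315903])}
```

View pics/scene.png

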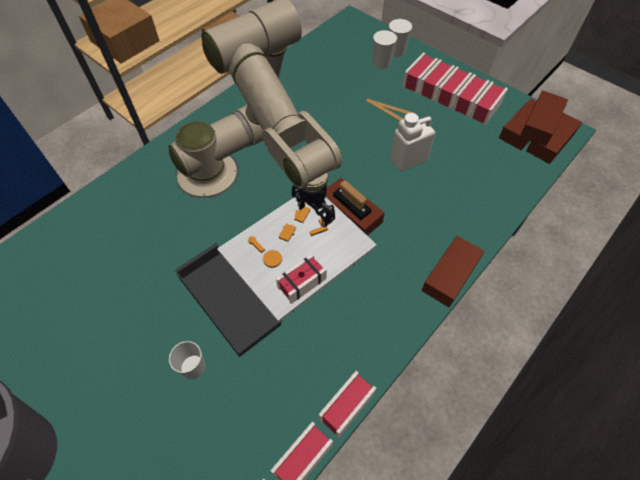

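View pics/side.png

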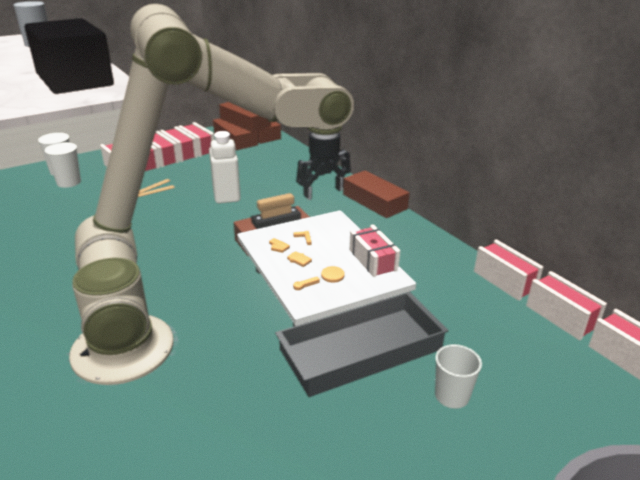

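Scene view: the tub is at the slab's right (-y) end, about (228,300), and the brick with the scraper is at the left end, about (355,205). The scraps lie at (255,243), (272,258), (287,232), (302,214) and (318,230), and the mould is at (302,278). In the side view the grip bar is at (275,205) and the slab's corners are near (240,235), (345,213), (413,285) and (300,318).

```bash
cat > m.py <<'E'
from h import *
def ld(n): return dict(np.load(f"d_{n}.npz"))
def rect(xy):
    (c,s,a)=cv2.minAreaRect((xy*1000).astype(np.float32)); return np.round(c,1),np.round(s,1),round(a,2)
if __name__=="__main__":
  for n in("scene","side","wrist"):
    im=ld(n);P=pts(im);hsv=cv2.cvtColor(im["frame"],cv2.COLOR_RGB2HSV);H,S,V=cv2.split(hsv)
    x,y,z=P[...,0],P[...,1],P[...,2]
    roi=(x>.25)&(x<.85)&(abs(y)<.5)
    sl=roi&(abs(z-.09)<.006)&(S<60)&(V>90)
    k,lab,st,_=cv2.connectedComponentsWithStats(cv2.morphologyEx(sl.astype(np.uint8),cv2.MORPH_OPEN,np.ones((3,3))))
    i=1+np.argmax(st[1:,4]);print(n,"slab",rect(P[lab==i][:,:2]),np.median(z[lab==i]))
    tops=[("brick",(z>.055)&(z<.075)&((H<12)|(H>170))&(S>100)&(y>0.1)&(x<.75)),("wood",(z>.12)&(z<.16)&(H>5)&(H<22)&(S>80)),
     ("black",(z>.08)&(z<.1)&(V<60)&(y>.1)),("tubrim",(abs(z-.055)<.006)&(V<90)&(y<-.0)),("mould",(z>.14)&(z<.17)&(y<.12)&(x>.5)&(z<.16)),("chip",(z>.09)&(z<.115)&(H>8)&(H<25)&(S>150))]
    for nm,m in tops:
      m=(m&roi).astype(np.uint8)
      k,lab,st,c=cv2.connectedComponentsWithStats(m)
      for i in range(1,k):
        if st[i,4]>(40): q=P[lab==i];print(" ",nm,st[i,4],np.round(c[i]),*rect(q[:,:2]),"med",np.round(np.nanmedian(q,0)*1000,1))
E
python3 m.py
```

```text
scene slab (array([515.8, -44. ]), array([400.5, 325.1]), 82.24) 0.09114532890959648
  brick 700 [355. 208.] [526.9 223.3] [105.1 218.4] 85.25 med [579.4 204.8  66.3]
  wood 302 [352. 193.] [531.4 213. ] [ 33.1 110.4] 81.17 med [535.2 208.4 142.1]
  black 304 [351. 205.] [531.5 212.3] [ 54.4 141.4] 86.34 med [548.4 201.1  90.4]
  tubrim 587 [222. 302.] [ 456.1 -301.8] [159.9 363.1] 82.03 med [ 479.1 -332.8   55.6]
  mould 1033 [300. 275.] [ 618.4 -129.6] [138.  74.] 80.62 med [ 619.5 -132.4  150.5]
  chip 133 [302. 214.] [444.9  56.3] [36.5 61.7] 16.57 med [449.5  51.9 103. ]
  chip 159 [287. 232.] [462.  -26.7] [39.9 66. ] 23.65 med [462.3 -28.2 103.5]
  chip 61 [318. 230.] [533.6  43.8] [55.3 15. ] 62.3 med [532.4  41.4 104.6]
  chip 86 [256. 244.] [ 419.8 -129.1] [19.2 69.1] 80.66 med [ 419.2 -128.1  105.4]
  chip 223 [272. 258.] [ 495.1 -130.6] [50.7 55.2] 43.83 med [ 495.3 -130.5  102.6]
side slab (array([513. , -41.8]), array([409.6, 322.2]), 82.4) 0.08917428737776023
  brick 165 [244. 225.] [441.  248.4] [66.8 48.3] 76.68 med [441.3 247.8  64.7]
  wood 355 [275. 202.] [526.6 2
[... 185 characters left out ...]
6] 86.53 med [ 574.8 -396.8   51.3]
  mould 939 [374. 243.] [ 615.5 -128.4] [141.8  75.8] 80.53 med [ 612.9 -134.9  148.3]
wrist slab (array([519.1, -27. ]), array([365.6, 320.8]), 82.13) 0.0896978197323588
  mould 6944 [419. 387.] [ 615.1 -102.7] [83.3 59.3] 77.41 med [ 610.9 -100.2  148.2]
  chip 4452 [179. 148.] [442.7  55.2] [43.6 59.8] 17.25 med [448.5  54.  101.2]
  chip 2827 [296. 149.] [518.   50.1] [59.5 44.4] 65.27 med [528.4  60.  103.3]
  chip 3902 [208. 263.] [461.  -28.2] [44.7 61.6] 25.8 med [460.9 -25.7 101.5]
  chip 3887 [260. 380.] [ 493.3 -129.8] [59.  58.8] 38.78 med [ 493.8 -126.7  101.6]
  chip 159 [206. 383.] [ 450.1 -130.8] [16.7  6.5] 62.47 med [ 450.6 -130.2  102.9]
```

View pics/wrist.png

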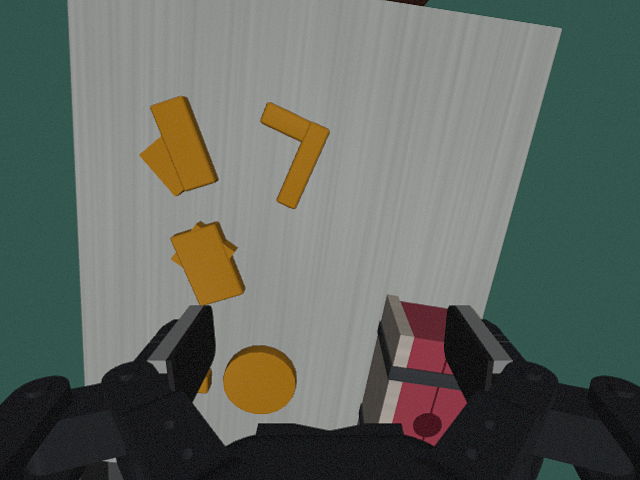

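The wrist view shows the sliver (180,148), L (297,150), square (208,262), puck (260,380), and the sprue half hidden at (205,383). The mould is at (415,400) on the right. Next I'll check the slab-frame values, the jug and the cup.

```bash
cat >> h.py <<'E'
A=np.radians(-7.7); C=np.array([.5148,-.043]); RS=np.array([[np.cos(A),-np.sin(A)],[np.sin(A),np.cos(A)]])
def toS(p): return (np.asarray(p)[...,:2]-C)@RS
E
python3 - <<'E'
from m import *
for n in("scene","side"):
    im=ld(n);P=pts(im);x,y,z=np.moveaxis(P,-1,0)
    for nm,m in(("jug",(y>.25)&(y<.6)&(x>.3)&(x<.9)&(z>.09)&(z<.26)),("cup",(y<-.38)&(y>-.8)&(x>.3)&(x<.8)&(z>.06)&(z<.12))):
        q=P[m];print(n,nm,len(q),rect(q[:,:2]),np.round(np.median(q,0),3))
    m=((z>.085)&(abs(toS(P)[...,0])<.2)&(abs(toS(P)[...,1])<.22))
    hsv=cv2.cvtColor(im["frame"],cv2.COLOR_RGB2HSV);mm=(m&(z<.12)&(hsv[...,1]>150)&(hsv[...,0]>8)&(hsv[...,0]<25)).astype(np.uint8)
    k,lab,st,c=cv2.connectedComponentsWithStats(mm)
    for i in range(1,k):
        if st[i,4]>30: q=toS(P[lab==i])*1000;print("  chip",q.min(0).round(),q.max(0).round(),q.mean(0).round())
E
```

```text
scene jug 1240 (array([531.7, 554.6]), array([125.4,  88.2]), 68.04) [0.543 0.52  0.161]
scene cup 458 (array([ 557. , -468.7]), array([183.6, 130.5]), 87.09) [ 0.514 -0.515  0.086]
  chip [-101.   60.] [-55. 122.] [-78.  88.]
  chip [-82. -22.] [-28.  37.] [-54.   7.]
  chip [-4. 60.] [ 22. 115.] [ 7. 87.]
  chip [-117. -107.] [-48. -88.] [-83. -97.]
  chip [ -37. -117.] [ 18. -63.] [ -8. -90.]
side jug 1125 (array([517.9, 538.1]), array([93.9, 85.6]), 69.22) [0.507 0.512 0.158]
side cup 1299 (array([ 531.5, -514.1]), array([91.2, 87.9]), 46.93) [ 0.533 -0.514  0.082]
```

Call:
apply_moves(
  series=[
    [53, -5, -12, 0, 0, 0, 1],
    [53, -5, -12, 0, 0, 0, 1],
    [53, -5, -12, 0, 0, 0, 1],
    [53, -5, -12, 0, 0, 0, 1],
    [0, 0, 0, 0, 0, -10.3, 1],
    [0, 0, 0, 0, 0, -10.3, 1],
    [0, 0, 0, 0, 0, -10.3, 1],
    [0, 0, 0, 0, 0, -10.3, 1],
    [0, 0, 0, 0, 0, -10.3, 1],
    [0, 0, 0, 0, 0, -10.3, 1],
    [0, 0, 0, 0, 0, -10.3, 1],
    [0, 0, 0, 0, 0, -10.3, 1],
  ],
)

```text
time_s: 1.65
position: [0.5299, 0.212, 0.279]
tool_rot: [[-0.992, 0.126, -0.001], [0.126, 0.992, -0.0], [0.001, -0.0, -1.0]]
ft_force: [-0.5, -0.6, 0.5]
grip_width: 0.0856
gripper_force: 0.0
```

Jug and cup are well clear. Next, a close wrist look at the scraper.

```bash
python3 - <<'E'
from m import *
im=cam("wrist");save(im,"w2");np.savez("d_w2",**im);P=pts(im);x,y,z=np.moveaxis(P,-1,0)
H,S,V=cv2.split(cv2.cvtColor(im["frame"],cv2.COLOR_RGB2HSV))
for nm,m in(("wood",(z>.125)&(z<.16)&(S>80)&(H<25)),("black",(z>.08)&(z<.098)&(V<70)),("brick",(z>.058)&(z<.072)&(S>80)),("slab",(abs(z-.09)<.005)&(S<60)&(V>90))):
    k,lab,st,c=cv2.connectedComponentsWithStats(m.astype(np.uint8));i=1+np.argmax(st[1:,4]);q=P[lab==i];print(nm,st[i],rect(q[:,:2]),np.round(np.median(q,0)*1000,1))
E
```

```text
wood [ 315  148   39  144 5289] (array([530. , 215.1]), array([ 28. , 108.3]), 83.62) [525.4 215.7 142.3]
black [ 304  127   60  158 3752] (array([530.7, 215. ]), array([ 49.7, 139. ]), 83.27) [506.6 216.1  88.7]
brick [  279    71   119   235 15919] (array([526. , 223.8]), array([101.6, 214.1]), 85.22) [492.1 241.5  64.7]
slab [    0    30   273   358 75727] (array([526.7,  29.2]), array([252.8, 320.6]), 82.05) [501.1  55.1  89.8]
```

View pics/w2.png

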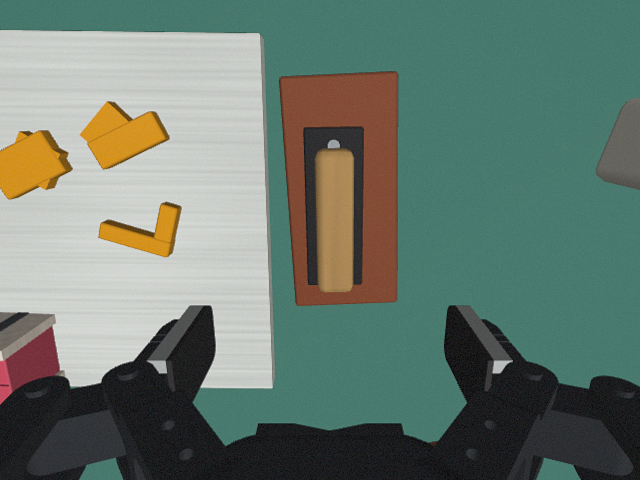

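Scraper on brick: grip centre (530,215), yaw -6.5°, heights consistent with the sizes given. I'll descend and grip.

Call:
apply_moves(
  series=[
    [0, 3, 40, 0, 0, -0.7, 1],
    [0, 0, 50, 0, 0, 0, 1],
    [0, 0, 50, 0, 0, 0, 1],
    [0, 0, 29, 0, 0, 0, 1],
    [0, 0, 0, 0, 0, 0, 1],
    [0, 0, 0, 0, 0, 0, 0],
    [0, 0, 0, 0, 0, 0, 0],
    [0, 0, 0, 0, 0, 0, 0],
    [0, 0, 0, 0, 0, 0, 0],
    [0, 0, 0, 0, 0, 0, 0],
  ],
  grip_force=70,
)

```text
time_s: 2.95
position: [0.5307, 0.2152, 0.1113]
tool_rot: [[-0.993, 0.12, 0.002], [0.12, 0.993, 0.0], [-0.002, 0.001, -1.0]]
ft_force: [-0.7, 0.8, 6.0]
grip_width: 0.0271
gripper_force: 69.2
```

Call:
apply_moves(
  series=[
    [0, 0, -25, 0, 0, 0, 0],
    [0, 0, -25, 0, 0, 0, 0],
    [-2.5, -31, 0, 0, 0, 0.8, 0],
    [-2.5, -31, 0, 0, 0, 0, 0],
    [-2.5, -31, 0, 0, 0, 0, 0],
    [0, 0, 0, 0, 0, 0, 0],
    [0, 0, 14, 0, 0, 0, 0],
    [0, 0, 9, 0, 0, 0, 0],
    [0, 0, 0, 0, 0, 0, 0],
  ],
)

```text
time_s: 4.08
position: [0.5254, 0.1226, 0.1365]
tool_rot: [[-0.991, 0.133, -0.001], [0.133, 0.991, 0.0], [0.001, 0.0, -1.0]]
ft_force: [-0.4, 0.6, -3.4]
grip_width: 0.0271
gripper_force: 70.6
```

```bash
python3 - <<'E'
from m import *
s=telemetry.observe();print(s["position"],s["ft_force"],s["grip_width"],toS(s["position"]),s["time_s"])
im=cam("side");save(im,"s2")
E
```

```text
[0.52544461 0.12260972 0.13650206] [-0.36272536  0.57153142 -3.40037756] 0.02713073888625759 [-0.01164079  0.16554268] 4.075
```

View pics/s2.png

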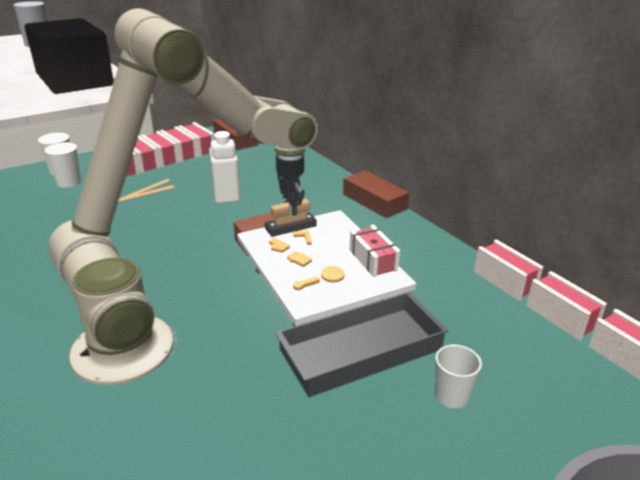

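Call:
apply_moves(
  series=[
    [0, -15, 0, 0, 0, 0, 0],
    [0, -20, 0, 0, 0, 0, 0],
    [0, -20, 0, 0, 0, 0, 0],
    [0, -20, 0, 0, 0, 0, 0],
    [0, -20, 0, 0, 0, 0, 0],
    [0, -20, 0, 0, 0, 0, 0],
    [0, -20, 0, 0, 0, 0, 0],
    [0, -20, 0, 0, 0, 0, 0],
    [0, -20, 0, 0, 0, 0, 0],
    [0, -20, 0, 0, 0, 0, 0],
    [0, -20, 0, 0, 0, 0, 0],
    [0, -15, 0, 0, 0, 0, 0],
  ],
)

```text
time_s: 5.62
position: [0.4945, -0.1074, 0.1372]
tool_rot: [[-0.991, 0.135, -0.0], [0.135, 0.991, 0.0], [0.0, 0.0, -1.0]]
ft_force: [0.3, 1.0, -3.5]
grip_width: 0.0273
gripper_force: 70.7
```

```bash
cat > chips.py <<'E'
from m import *
import sys
s=telemetry.observe();print(np.round(s["position"],4),s["ft_force"].round(1),"S",toS(s["position"]).round(4),s["time_s"])
for n in("side","scene","wrist")[:int(sys.argv[1])]:
    im=cam(n);np.savez("d_l"+n,**im);P=pts(im);z=P[...,2];H,S,V=cv2.split(cv2.cvtColor(im["frame"],cv2.COLOR_RGB2HSV))
    q=toS(P);m=((S>150)&(H>8)&(H<25)&(z<.12)&(abs(q[...,0])<.25)&(abs(q[...,1])<.45)).astype(np.uint8)
    k,lab,st,c=cv2.connectedComponentsWithStats(m)
    for i in range(1,k):
        if st[i,4]>15: a=q[lab==i]*1000;print(n,st[i,4],c[i].round(),a.min(0).round(),a.max(0).round(),"z",np.median(z[lab==i]).round(3))
    mm=(z>.14)&(z<.16)&(q[...,0]>.06)&(q[...,0]<.2)&(abs(q[...,1]+.07)<.1);print(n,"mould",(np.median(q[mm],0)*1000).round(1))
    if len(sys.argv)>2: save(im,sys.argv[2]+n)
E
python3 chips.py 2 p1
```

```text
[ 0.4945 -0.1074  0.1372] [ 0.3  1.  -3.5] S [-0.0115 -0.0665] 5.625
side mould [109.5 -78. ]
scene 820 [256. 268.] [-123. -191.] [ 77. -92.] z 0.103
scene mould [116.  -74.5]
```

View pics/p1scene.png

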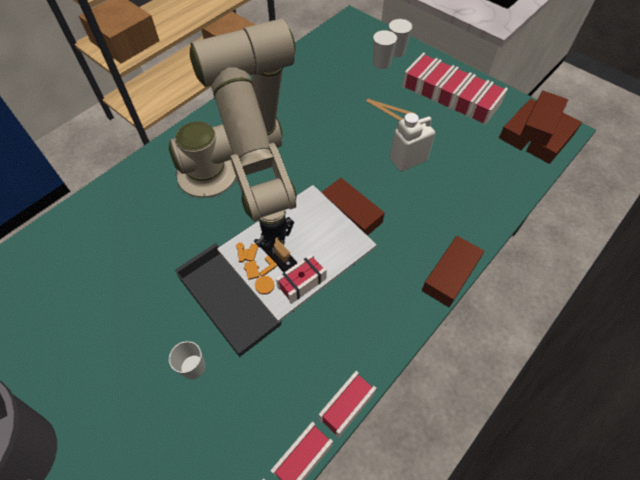

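All five scraps are ahead of the scraper, with the puck at (264,285) drifting towards the mould. I'll measure that.

```bash
python3 - <<'E'
from m import *
im=ld("lscene");im["f"]=float(im["f"])
for uv in((264,285),(252,268),(268,267),(240,246),(249,254),(277,283),(281,297)): print(uv,(toS(ray(im,uv,.102 if uv[0]<270 else .09))*1000).round())
big=cv2.resize(im["frame"][225:325,200:340],None,fx=5,fy=5,interpolation=cv2.INTER_CUBIC);cv2.imwrite("pics/c1.png",big[...,::-1])
E
```

```text
(264, 285) [[  50. -164.]]
(252, 268) [[ -21. -157.]]
(268, 267) [[   8. -117.]]
(240, 246) [[-110. -139.]]
(249, 254) [[ -68. -135.]]
(277, 283) [[  65. -127.]]
(281, 297) [[ 110. -147.]]
```

View pics/c1.png

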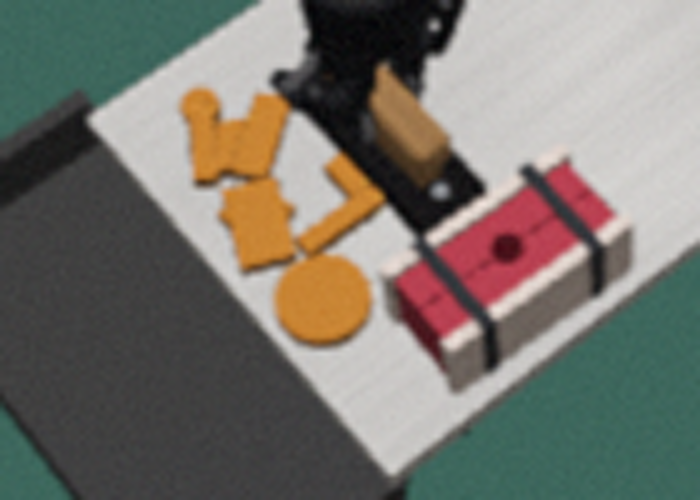

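The puck is at slab (50,-164), past the mould's end and beside the L's tip. I'll back off, yaw the scraper 7° so its +x end leads and pushes the puck away from the mould side, then go on in small steps.

Call:
apply_moves(
  series=[
    [0, 12, 0, 0, 0, 0, 0],
    [-3.5, 0, 0, 0, 0, 7, 0],
    [-2.4, -19.9, 0, 0, 0, 0, 0],
    [-1.8, -14.9, 0, 0, 0, 0, 0],
    [-1.8, -14.9, 0, 0, 0, 0, 0],
    [-1.8, -14.9, 0, 0, 0, 0, 0],
  ],
)

```text
time_s: 6.48
position: [0.4911, -0.1597, 0.1373]
tool_rot: [[-0.967, 0.254, -0.0], [0.254, 0.967, 0.0], [0.0, 0.0, -1.0]]
ft_force: [0.6, -0.2, -4.3]
grip_width: 0.0274
gripper_force: 70.8
```

```bash
python3 chips.py 2 p2; python3 - <<'E'
from m import *
im=ld("lscene")
big=cv2.resize(im["frame"][225:325,200:340],None,fx=5,fy=5,interpolation=cv2.INTER_CUBIC);cv2.imwrite("pics/c2.png",big[...,::-1])
E
```

```text
[ 0.4911 -0.1597  0.1373] [ 0.6 -0.2 -4.3] S [-0.0079 -0.1189] 6.475
side mould [110.1 -78.5]
scene 847 [247. 276.] [-125. -236.] [  78. -148.] z 0.103
scene mould [115.3 -74.1]
```

View pics/c2.png

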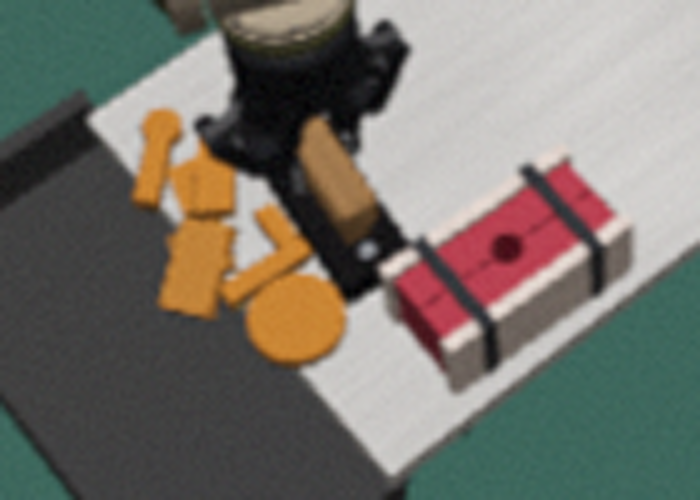

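Call:
apply_moves(
  series=[
    [-1.8, -14.9, 0, 0, 0, 0, 0],
    [-1.8, -14.9, 0, 0, 0, 0, 0],
    [-1.8, -14.9, 0, 0, 0, 0, 0],
    [-1.8, -14.9, 0, 0, 0, 0, 0],
    [-1.8, -14.9, 0, 0, 0, 0, 0],
    [0, 0, 0, 0, 0, 0, 0],
  ],
)

```text
time_s: 7.32
position: [0.4808, -0.2347, 0.1372]
tool_rot: [[-0.967, 0.255, 0.0], [0.255, 0.967, -0.0], [-0.0, -0.0, -1.0]]
ft_force: [0.0, -0.0, -3.4]
grip_width: 0.027
gripper_force: 70.8
```

```bash
python3 chips.py 2 p3; python3 - <<'E'
from m import *
im=ld("lscene");im2=ld("lside")
f=lambda a:cv2.resize(a,None,fx=4,fy=4,interpolation=cv2.INTER_CUBIC)
big=np.hstack([f(im["frame"][225:360,170:270]),f(im2["frame"][225:360,270:370])]);cv2.imwrite("pics/c3.png",big[...,::-1])
E
```

```text
[ 0.4808 -0.2347  0.1372] [ 0.  -0.  -3.4] S [-0.008  -0.1945] 7.325
side 56 [383. 333.] [   8. -270.] [  56. -254.] z 0.023
side 17 [396. 338.] [  49. -292.] [  59. -277.] z 0.022
side mould [ 118.9 -110. ]
scene 31 [221. 260.] [-114. -228.] [ -99. -200.] z 0.105
scene 56 [227. 277.] [-107. -230.] [ -59. -208.] z 0.045
scene 211 [231. 297.] [ -53. -282.] [  -0. -220.] z 0.017
scene 300 [239. 315.] [   9. -298.] [  74. -238.] z 0.022
scene mould [115.4 -74.3]
```

View pics/c3.png

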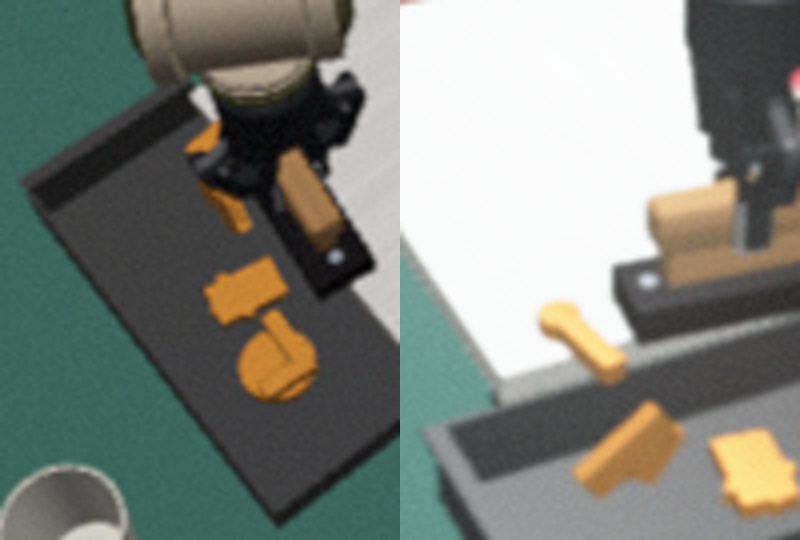

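The left panel (scene) and right panel (side) show four scraps in the tub. Only the sprue bar still overhangs the slab's end, with its button at side pixel (310,305). A second pass will take it.

```bash
python3 - <<'E'
from m import *
print((toS(ray(ld("lside"),[(310,305),(322,317)],.102))*1000).round())
E
```

```text
[[-116. -183.]
 [-110. -232.]]
```

Call:
apply_moves(
  series=[
    [0, 0, -20, 0, 0, 0, 0],
    [0, 0, -10, 0, 0, -7, 0],
    [20, 20, 0, 0, 0, 0, 0],
    [25, 30, 0, 0, 0, 0, 0],
    [32, 35, 0, 0, 0, 0, 0],
    [0, 0, 18, 0, 0, 0, 0],
    [0, 0, 12, 0, 0, 0, 0],
    [0, -20, 0, 0, 0, 0, 0],
    [0, -20, 0, 0, 0, 0, 0],
    [0, -15, 0, 0, 0, 0, 0],
    [0, -15, 0, 0, 0, 0, 0],
    [0, -15, 0, 0, 0, 0, 0],
  ],
)

```text
time_s: 8.93
position: [0.4046, -0.224, 0.1373]
tool_rot: [[-0.991, 0.134, -0.0], [0.134, 0.991, 0.0], [0.0, 0.0, -1.0]]
ft_force: [-0.7, -0.6, -4.3]
grip_width: 0.0273
gripper_force: 71.9
```

```bash
python3 chips.py 2 p4
```

```text
[ 0.4046 -0.224   0.1373] [-0.7 -0.6 -4.3] S [-0.0849 -0.1942] 8.925
side 51 [329. 335.] [-102. -228.] [ -67. -207.] z 0.025
side mould [109.7 -77.6]
scene 154 [225. 275.] [-118. -254.] [ -20. -209.] z 0.034
scene 211 [231. 297.] [ -52. -282.] [  -2. -219.] z 0.017
scene 300 [239. 315.] [  10. -297.] [  74. -237.] z 0.022
scene mould [115.6 -74.3]
```

Call:
apply_moves(
  series=[
    [0, 0, -20, 0, 0, 0, 0],
    [0, 0, -20, 0, 0, 0, 0],
    [-5, 35, 0, 0, 0, 0, 0],
    [-7, 50, 0, 0, 0, 0, 0],
    [-8, 50, 0, 0, 0, 0, 0],
    [-8, 50, 0, 0, 0, 0, 0],
    [-8, 50, 0, 0, 0, 0, 0],
    [-8, 50, 0, 0, 0, 0, 0],
    [-8, 50, 0, 0, 0, 0, 0],
    [-8, 50, 0, 0, 0, 0, 0],
    [-6, 42, 0, 0, 0, -0.8, 0],
    [0, 25, 0, 0, 0, 0, 0],
  ],
)

```text
time_s: 10.52
position: [0.5301, 0.2182, 0.1769]
tool_rot: [[-0.993, 0.118, -0.001], [0.118, 0.993, 0.0], [0.001, 0.0, -1.0]]
ft_force: [0.4, -1.5, -3.7]
grip_width: 0.0273
gripper_force: 71.9
```

```bash
python3 chips.py 2 p5;python3 - <<'E'
from m import *
im=ld("lscene");im2=ld("lside")
f=lambda a:cv2.resize(a,None,fx=4,fy=4,interpolation=cv2.INTER_CUBIC)
big=np.hstack([f(im["frame"][225:360,170:270]),f(im2["frame"][250:385,285:385])]);cv2.imwrite("pics/c5.png",big[...,::-1])
E
```

```text
[0.5301 0.2182 0.1769] [ 0.4 -1.5 -3.7] S [-0.0198  0.2609] 10.525
side mould [109.4 -77.2]
scene 219 [227. 273.] [-138. -255.] [ -54. -189.] z 0.038
scene 213 [231. 298.] [ -55. -282.] [  -1. -220.] z 0.017
scene 299 [239. 315.] [   9. -297.] [  73. -238.] z 0.023
scene mould [115.6 -74.3]
```

View pics/c5.png

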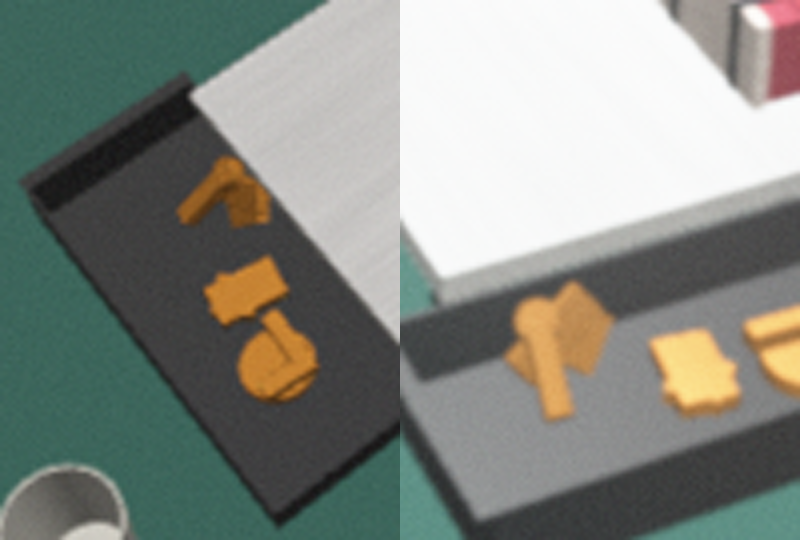

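All five scraps are in the tub: the puck and L stacked, the square flat, and the sprue leaning on the sliver. Next I'll set the scraper down.

Call:
apply_moves(
  series=[
    [0, 0, 25, 0, 0, 0, 0],
    [0, 0, 25, 0, 0, 0, 0],
    [0, 0, 10, 0, 0, 0, 0],
    [0, 0, 4, 0, 0, 0, 0],
    [0, 0, 1, 0, 0, 0, 0],
    [0, 0, 0, 0, 0, 0, 0],
  ],
)

```text
time_s: 11.38
position: [0.5306, 0.2159, 0.113]
tool_rot: [[-0.993, 0.12, 0.001], [0.12, 0.993, 0.0], [-0.001, 0.0, -1.0]]
ft_force: [0.2, -0.1, -3.0]
grip_width: 0.0271
gripper_force: 71.7
```

```bash
python3 - <<'E'
from m import *
s=telemetry.observe();print(s["position"],s["ft_force"])
im=ld("lscene");P=pts(im);q=toS(P)*1000;z=P[...,2]*1000;H,S,V=cv2.split(cv2.cvtColor(im["frame"],cv2.COLOR_RGB2HSV))
m=((S>150)&(H>8)&(H<25)&(q[...,0]<-54)&(q[...,0]>-140)&(q[...,1]<-180)&(q[...,1]>-260))
print(np.percentile(z[m],[2,25,50,75,90,98]).round(),[q[m&(z>a)&(z<a+12)].mean(0).round() for a in (5,17,29,41,53)])
E
```

```text
[0.53061829 0.21592721 0.11299831] [ 0.19494414 -0.05868866 -2.97620487]
[13. 29. 38. 47. 52. 59.] [array([-107., -224.]), array([ -96., -233.]), array([ -86., -217.]), array([ -92., -209.]), array([ -96., -207.])]
```

Call:
apply_moves(
  series=[
    [0, 0, 1, 0, 0, 0, 0],
    [0, 0, 0.7, 0, 0, 0, 0],
    [0, 0, 0, 0, 0, 0, 0],
  ],
)

```text
time_s: 11.75
position: [0.5305, 0.216, 0.111]
tool_rot: [[-0.993, 0.12, 0.001], [0.12, 0.993, 0.0], [-0.001, 0.0, -1.0]]
ft_force: [-1.3, 1.0, 0.5]
grip_width: 0.0271
gripper_force: 72.1
```

Contact: the force no longer carries the scraper's weight. I'll release and rise.

Call:
apply_moves(
  series=[
    [0, 0, 0, 0, 0, 0, 0.6],
    [0, 0, 0, 0, 0, 0, 1],
    [0, 0, 0, 0, 0, 0, 1],
    [0, 0, 0, 0, 0, 0, 1],
    [0, 0, -20, 0, 0, 0, 1],
    [0, 0, -40, 0, 0, 0, 1],
    [0, 0, -50, 0, 0, 0, 1],
    [0, 0, -50, 0, 0, 0, 1],
    [0, 0, 0, 0, 0, 0, 1],
    [0, 0, 0, 0, 0, 0, 1],
  ],
)

```text
time_s: 13.0
position: [0.53, 0.2158, 0.2698]
tool_rot: [[-0.993, 0.12, -0.001], [0.12, 0.993, -0.0], [0.001, -0.0, -1.0]]
ft_force: [1.2, 0.7, 0.1]
grip_width: 0.0851
gripper_force: 0.0
```

```bash
python3 chips.py 2; python3 - <<'E'
from m import *
im=cam("wrist");P=pts(im);x,y,z=np.moveaxis(P,-1,0)
H,S,V=cv2.split(cv2.cvtColor(im["frame"],cv2.COLOR_RGB2HSV))
for nm,m in(("wood",(z>.125)&(z<.16)&(S>80)&(H<25)),("brick",(z>.058)&(z<.072)&(S>80))):
    k,lab,st,c=cv2.connectedComponentsWithStats(m.astype(np.uint8));i=1+np.argmax(st[1:,4]);q=P[lab==i];print(nm,rect(q[:,:2]),np.round(np.median(q,0)*1000,1))
E
```

```text
[0.53   0.2158 0.2698] [1.2 0.7 0.1] S [-0.0196  0.2585] 13.0
side mould [109.7 -77.7]
scene 221 [227. 273.] [-139. -255.] [ -48. -188.] z 0.038
scene 213 [231. 298.] [ -51. -282.] [  -3. -220.] z 0.017
scene 300 [239. 315.] [  10. -298.] [  76. -238.] z 0.022
scene mould [115.9 -74.9]
wood (array([529.9, 216.3]), array([ 28.1, 108.5]), 83.08) [525.  216.7 142.4]
brick (array([525.9, 223.9]), array([101.5, 213.9]), 85.18) [491.4 241.2  64.7]
```

The scraper is upright, 4 mm along and 8 mm across from the brick's centre. The scraps are at rest and the mould has not moved.

```bash
python3 -c "
from rig import env
print(env.close_job())"
```

```text
the job is handed in; nothing more can be done
None
```

I wiped all five scraps into the tub, set the scraper upright on its brick and released it, left the mould unmoved and kept the arm away from the cup and jug, then handed the job in at about 13 s of the 61 s allowed; no verdict was returned.

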